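# Hold the layout's crossing barrier up with the spring-return key switch

### The job

Take the key with the round bow out of the wooden key stand, push its blade fully home in the lock on top of the control box, working it past the sticky pins, then turn it a quarter turn clockwise (seen from above) as far as it goes, so that the crossing barrier rises. The switch springs back, so finish while still gripping the key and holding it turned, fully home. Leave the square-bowed key in its slot and the wagon, glue bottle and screwdriver where they are.

Things in the scene. Friction and masses are not known exactly. Their poses are not given: they have to be found in the camera images.
- round_key: The key to use: steel, 45 g, upright in either slot of the stand, blade down. Origin on its axis under its shoulder (22 mm x by 12 mm y, 4 mm high), which rests on the stand's top, and on the cylinder's face when fully home. z up to the bow, x along the width of blade and bow, y through their thickness; the same after half a turn about z.
- bow_center (a point): Centre of the round key's bow, 24 mm above the key's origin, same axes: an upright disc 30 mm in diameter, 9 mm thick along y, its bottom 9 mm and top 39 mm above the origin. Grip it here across its thickness, from above.
- blade_tip (a point): Point of the round key's blade, 26 mm below the key's origin, same axes. The blade is 12 mm wide (x) and 4 mm thick (y); its last 6 mm narrow to a V point.
- square_key: The wrong key, to be left in the other slot: steel, 60 g, same frame and heights as the round key, but with a rectangular bow 36 mm wide, 9 mm thick and 30 mm high, and a blade 16 mm wide that does not fit the lock.
- key_stand: Fixed dark wooden block, 60 mm (x) by 160 mm (y) by 45 mm high. Origin at the centre of its underside. Two slots 18 by 6 mm, long side along y, 34 mm deep, in its top at y = -40 and +40 mm; each holds a key standing upright with its x axis along the block's y. The 12 mm blade has play along its slot.
- control_box: Fixed dark green box, 120 mm (x) by 140 mm (y) by 70 mm high, origin at the centre of its underside. The lock is at the centre of its top, inside a round steel bezel; the brass cylinder's face is 73 mm above the table.
- lock_mouth (a point): Centre of the cylinder's face; fixed to the box, z up; the home key's origin comes here. At rest the slot runs along x: 13.6 mm by 5.6 mm (y), 32 mm deep, with 2 mm 45 degree lead-ins. Two sticky sprung pins reach 4.5 mm in from its narrow ends, 10 and 17 mm down; the V point wedges them aside at 5 to 20 N; if it sticks, rocking the key 1 mm along the slot frees them. Either way round fits.
- cylinder (a joint): Angle of the brass lock cylinder: 0 at rest, growing as it turns clockwise seen from above, up to a stop at 1.571 rad. A spring (0.07 N m per rad) returns it to 0. The key has about 0.15 rad of rotational play in the slot, so the key itself must turn a little more than the cylinder.
- boxcar: Bystander: rust-red model wagon, 150 mm long (x), 30 mm wide, 48 mm high; origin under its centre.
- glue: Bystander: small bottle, 36 mm diameter, 85 mm high, origin at the centre of its underside.
- screwdriver: Bystander: screwdriver lying on the table along its x axis.

How it is judged:
On the way, in this order (a step that is already met when the one before it is completed fails the run):
1. the round-bowed key is fully home in the lock, before it is turned (z of round_key in the frame of lock_mouth between -0.004 and 0.003 m and horizontal distance between round_key and lock_mouth below 0.003 m and angle between round_key's own z axis and vertical below 0.12 rad and value of joint cylinder below 0.35 rad), for 0.1 s.
2. the seated key has turned the cylinder a quarter turn (z of round_key in the frame of lock_mouth between -0.004 and 0.003 m and horizontal distance between round_key and lock_mouth below 0.003 m and angle between round_key's own z axis and vertical below 0.12 rad and value of joint cylinder above 1.35 rad), for 0.2 s.
At the end, for the whole second after the job is handed in: The round-bowed key is fully home in the lock (origin within 3 mm sideways of the mouth, at most 3 mm above it, upright within 0.12 rad), the cylinder is past 1.35 rad, the fingers grip the key (over 2 N), and the other key and bystanders are within 20 mm of their starts (all of step 2 and contact force between the fingers and round_key above 2 N and distance of each of square_key, boxcar, glue, screwdriver from where it was at the start of the episode below 0.02 m); the arm keeps its last pose, push and grip.
It fails at once if the square-bowed key is pulled up or displaced by more than 20 mm (distance of square_key from where it was at the start of the episode above 0.02 m).
It fails at once if a bystander is displaced by more than 20 mm (distance of any of boxcar, glue, screwdriver from where it was at the start of the episode above 0.02 m).
It also fails if it takes over 56 s, if anything falls off the work surface, if the arm or the gripper's body presses on something with over 40 N, if the wrist force passes 120 N, or if a joint passes its speed limit or range.

### The arm

A 7-joint arm with a two-finger parallel gripper is mounted at the origin on the work surface. World frame = base frame: x ahead of the robot, y to its left, z up, the work surface at z = 0. Lengths are in m, angles in rad, forces in N, time in s.
With the tool pointing down it reaches from about 0.4 to 0.85 m from the base axis. Payload 6.9 kg.
Tool frame: the origin (TCP) lies at the very end of the fingers, on their centre line; the grasp point (between the pads) lies 19 mm behind it; z points along the fingers, y is the line along which they close (so a half turn about z gives the same grasp; the last joint's range is limited). The gripper opens to 85 mm and grips with 20 to 120 N. Pads are 22 mm wide; open, the fingers measure 114 mm over their backs; the gripper's body (76 mm by 85 mm) begins 54 mm behind the grasp point. The pads swing forward as they close: fully open they stand 13 mm farther back than shut.
Start: joints at [-1.115, 0.507, -0.238, 1.5, 0.126, 1.149, -0.155], TCP at [0.214, 0.587, 0.231] pointing down, gripper open.
Joint ranges: [-3.08, 3.08], [-0.24, 2.05], [-1.43, 1.35], [0, 2.5], [-1.52, 4.66], [0.17, 1.96], [-2.89, 2.89]. Speed limits (rad/s): [2.39, 2.39, 3.14, 3.14, 3.14, 3.14, 3.14].

### API

Orientations are given as a unit quaternion [w, x, y, z].
In Python, from workcell import manip gives the robot as it stands. Calls block until the motion is done:
- manip.move_ptp(position, orientation): joint-space move of the TCP to a pose.
- manip.move_linear(position, max_speed=0.15, attitude=None, f_stop=None): straight line of the TCP; attitude=None keeps the orientation; max_speed is the mean speed in m/s. With f_stop (N) it stops when the force on the tool has changed by that much, and returns True; else False.
- manip.set_joints(angles): joint-space move.
- manip.let_go() and manip.close_gripper(f_grip=None): open the fingers fully, or close them until they stop; f_grip is the grip in N (None keeps the last).
- manip.pause(seconds).
- manip.solve_ik(position, orientation): joint angles nearest the present ones, or None.
- manip.grab_frame(name): name is "scene" or "top" or "wrist"; returns a dict with "image" (384x512x3 uint8, red, green, blue), "camera_matrix" (3x3 intrinsics, pixels), "k1" (the pictures are not rectified: a ray, as slopes to the right and down, at radius r is drawn at 1 + k1 r^2 times it, then the intrinsics apply), "T" (4x4, takes a point from camera to world coordinates). Camera axes: x right, y down, z forward; pixel columns grow to the right and rows downward; lengths in m; the calibration is good to about 2 mm. A picture is of the moment at which its call begins. There is no depth.
A pose or a line that the arm cannot do raises manip.IKError and nothing moves.
- manip.close_job(): hands the job in; it is judged then, once.
Readings, each from a call of its own:
- manip.current_time(): time.
- manip.current_joints(): joint angles.
- manip.current_qd(): joint speeds.
- manip.current_tau(): joint torques, N m.
- manip.current_ee_pos(): TCP position.
- manip.current_tcp_rot(): TCP orientation.
- manip.current_wrist_force(): force on the tool from outside, world axes, zero at the start.
- manip.current_ft_torque(): the same for the moment, N m.
- manip.current_finger_gap(): finger opening in m.
- manip.current_grip_force(): force on a finger pad.
Only numpy, scipy, OpenCV 4.12 (cv2) and the standard library are available. Lean on these libraries where they do the work, as an engineer would, in place of code of your own. Each camera call takes 0.05 s, during which the arm holds its last target. There are 200 camera calls.

## Working session

There is one attempt and no reset: what is moved stays moved. The work goes in short steps, each a Python script; the robot and the scene stay as the last script left them, time stands still between calls to the robot, and variables do not carry over. Pictures are saved under pics/ and viewed, at most 10 in all, crops included, and the job is handed in when it is done.

```bash
mkdir -p pics; ls
python3 - <<'E'
from workcell import manip
import cv2,numpy as np
for n in("top","scene","wrist"):
    f=manip.grab_frame(n); cv2.imwrite(f"pics/{n}0.png",f["image"][:,:,::-1]); np.savez(f"pics/{n}0.npz",**f)
    print(n,f["camera_matrix"].tolist(),f["k1"],np.round(f["T"],3).tolist())
print(manip.current_time(),manip.current_tcp_rot())
E
```

```text
pics
workcell.py
top [[451.87408080343783, 0.0, 257.93413421693396], [0.0, 451.87408080343783, 189.362491907475], [0.0, 0.0, 1.0]] -0.1035078373501333 [[0.028, -0.995, 0.092, 0.477], [-1.0, -0.028, -0.008, -0.001], [0.011, -0.092, -0.996, 1.392], [0.0, 0.0, 0.0, 1.0]]
scene [[373.41962609525706, 0.0, 254.67082935134889], [0.0, 373.41962609525706, 191.8461049032699], [0.0, 0.0, 1.0]] -0.05758862757589637 [[-0.141, 0.692, -0.708, 1.371], [0.99, 0.112, -0.088, 0.1], [0.019, -0.713, -0.701, 0.832], [0.0, 0.0, 0.0, 1.0]]
wrist [[267.29648520396825, 0.0, 260.2406591682344], [0.0, 267.29648520396825, 193.2569215373774], [0.0, 0.0, 1.0]] -0.023232009864253243 [[0.343, 0.891, 0.298, 0.137], [0.939, -0.325, -0.111, 0.616], [-0.002, 0.318, -0.948, 0.372], [0.0, 0.0, 0.0, 1.0]]
0.15 [-1.26235060e-04  1.73989768e-01  9.84747198e-01 -7.06987516e-04]
```

View pics/top0.png

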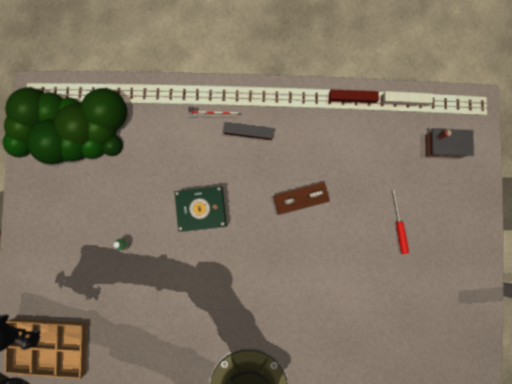

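View pics/scene0.png

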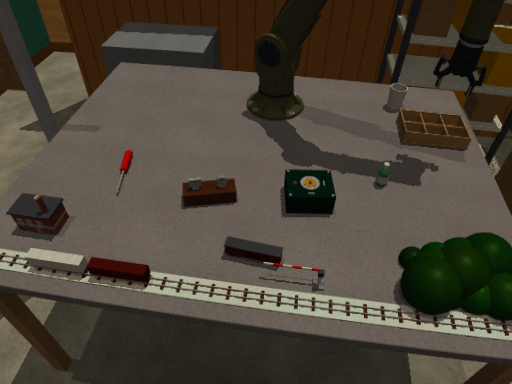

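The top view shows the control box at about (201,208) and the stand at (301,198), with its keys at (289,201) and (317,193). The wagon is at (354,96), the glue at (120,244) and the screwdriver at (401,225). I'll take coarse positions from this, then look closer with the wrist camera.

```bash
cat > h.py <<'E'
import numpy as np,cv2
from workcell import manip
from scipy.spatial.transform import Rotation as R
def rays(f,px):
    D=np.array([f["k1"],0,0,0,0],float)
    n=cv2.undistortPoints(np.array(px,float).reshape(-1,1,2),f["camera_matrix"],D).reshape(-1,2)
    d=np.c_[n,np.ones(len(n))]@f["T"][:3,:3].T
    return f["T"][:3,3],d
def plane(f,px,z):
    o,d=rays(f,px); return o+d*((z-o[2])/d[:,2])[:,None]
def tri(f1,p1,f2,p2):
    o1,d1=rays(f1,[p1]);o2,d2=rays(f2,[p2])
    A=np.c_[d1[0],-d2[0]]; s=np.linalg.lstsq(A,o2-o1,rcond=None)[0]
    a=o1+s[0]*d1[0];b=o2+s[1]*d2[0]; return (a+b)/2,np.linalg.norm(a-b)
def project(f,P):
    Ti=np.linalg.inv(f["T"]); P=np.atleast_2d(P)@Ti[:3,:3].T+Ti[:3,3]
    return cv2.projectPoints(P,np.zeros(3),np.zeros(3),f["camera_matrix"],np.array([f["k1"],0,0,0,0],float))[0].reshape(-1,2)
def down(yaw):  # tool down, tool x axis at yaw; tool y at yaw-90
    q=(R.from_euler('z',yaw)*R.from_euler('x',np.pi)).as_quat(); return [q[3],q[0],q[1],q[2]]
def yaw_now():
    q=np.array(manip.current_tcp_rot()); m=R.from_quat([q[1],q[2],q[3],q[0]]).as_matrix(); return np.arctan2(m[1,0],m[0,0])
def shot(n,name):
    f=manip.grab_frame(n); cv2.imwrite(f"pics/{name}.png",f["image"][:,:,::-1]); np.savez(f"pics/{name}.npz",**f); return f
def load(name): return dict(np.load(f"pics/{name}.npz"))
E
python3 - <<'E'
from h import *
t=load("top0")
print("box",plane(t,[(201,208)],.07)," keys",plane(t,[(289,201),(317,193)],.075),"stand",plane(t,[(301,198)],.045))
print("wag,glue,scr",plane(t,[(354,96),(120,244),(394,190),(404,253)],.02))
print("yaw",yaw_now())
# camera in tool frame
w=load("wrist0");T=w["T"];p=np.array(manip.current_ee_pos());q=np.array(manip.current_tcp_rot());m=R.from_quat([q[1],q[2],q[3],q[0]]).as_matrix()
print("cam in tool",m.T@(T[:3,3]-p),"dir",m.T@T[:3,2]); print(project(w,p))
E
```

```text
box [[0.53996568 0.15348798 0.07      ]]  keys [[ 0.56749365 -0.10343129  0.075     ]
 [ 0.59329856 -0.18525192  0.075     ]] stand [[ 0.57956184 -0.14156501  0.045     ]]
wag,glue,scr [[ 0.90769616 -0.30612928  0.02      ]
 [ 0.42540551  0.40257667  0.02      ]
 [ 0.61419251 -0.43232389  0.02      ]
 [ 0.4213794  -0.46446065  0.02      ]]
yaw 2.7918329684687504
cam in tool [ 0.08260908  0.00025092 -0.14102014] dir [-3.18392808e-01 -4.94598384e-04  9.47958741e-01]
[[259.98569853 249.02144903]]
```

Run:
```python
from h import *
for y in (1.876,-1.265): print("stand",y,np.round(manip.solve_ik([.58,-.143,.25],down(y)),2))
for y in (0,-1.75,3.14,1.4): print("box",y,np.round(manip.solve_ik([.54,.153,.12],down(y)),2))
manip.move_ptp([.54,.153,.28],down(3.1)); f=shot("wrist","w_box")
manip.move_ptp([.58,-.143,.25],down(1.876)); f=shot("wrist","w_stand")
print(manip.current_time(),manip.current_joints())
a=cv2.imread("pics/w_box.png");b=cv2.imread("pics/w_stand.png")
cv2.imwrite("pics/both.png",np.hstack([a[60:360,60:460],b[60:360,60:460]]))
```

```text
stand 1.876 [-0.05  0.47  0.4   1.55 -0.2   1.16  0.7 ]
stand -1.265 [-0.41  0.68  1.15  1.56 -0.64  1.32 -2.02]
box 0 [-0.62  0.56  0.47  1.83 -0.33  0.83 -1.56]
box -1.75 [ 0.05  0.57 -0.57  1.82  0.39  0.87  2.26]
box 3.14 [-0.19  0.52 -0.19  1.82  0.13  0.81  1.12]
box 1.4 [-0.45  0.53  0.21  1.82 -0.14  0.8  -0.35]
3.3667 [ 0.06583333  0.45192114  0.20698781  1.55057565 -0.10009533  1.14940706
  0.60337116]
```

View pics/both.png

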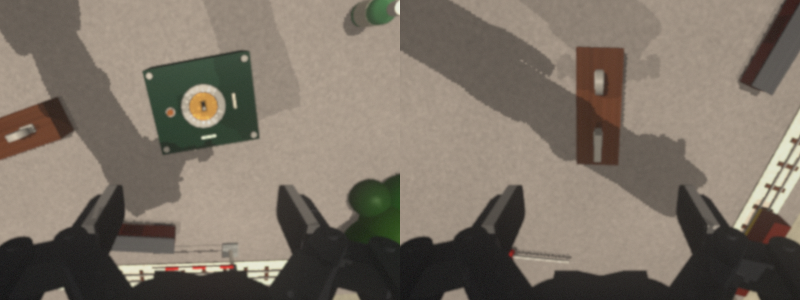

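The left half shows the box's brass cylinder at about (203,106) in the crop, with the slot running vertically in the image. The right half shows the stand with keys at (602,82) and (598,143). I'll enlarge these to tell the round bow from the square one.

Run:
```python
import cv2,numpy as np
s=cv2.imread("pics/scene0.png")[170:215,175:245];a=cv2.imread("pics/w_box.png")[100:230,190:330];b=cv2.imread("pics/w_stand.png")[95:235,225:300]
r=lambda i,h:cv2.resize(i,(int(i.shape[1]*h/i.shape[0]),h),interpolation=cv2.INTER_CUBIC)
A=r(s,250);B=np.hstack([r(a,345),r(b,345)])
W=max(A.shape[1],B.shape[1]);p=lambda i:cv2.copyMakeBorder(i,0,0,0,W-i.shape[1],0)
o=np.vstack([p(A),p(B)]);print(o.shape,r(a,345).shape);cv2.imwrite("pics/zoom.png",o)
```

```text
(595, 555, 3) (345, 371, 3)
```

View pics/zoom.png

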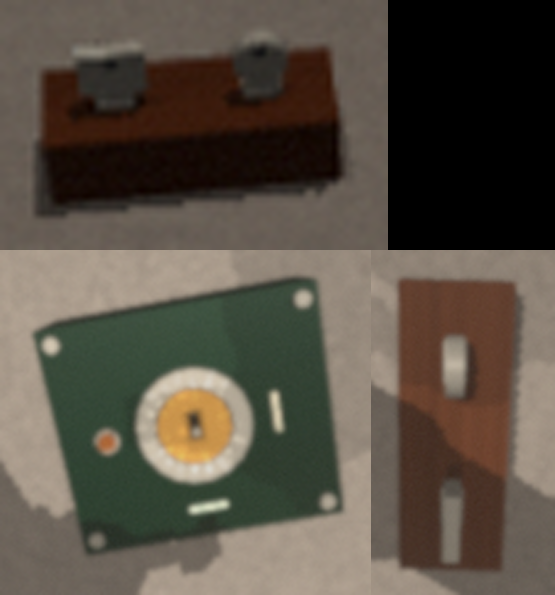

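The round bow is the key with larger y, which is the right one in the scene view and the upper one in the wrist view. Next I'll place the camera directly above each target. I'll view the lock at several yaws so that the hand-eye offset can be separated out.

```bash
cat >> h.py <<'E'
OFF=.083
def over(xy,z,yaw,name,k=OFF):
    c=np.array([np.cos(yaw),np.sin(yaw)]); p=np.array(xy)-k*c
    manip.move_ptp([*p,z],down(yaw)); manip.pause(.3); return shot("wrist",name)
E
python3 - <<'E'
from h import *
over([.567,-.103],.19,1.876,"k1")
for i,y in enumerate((1.6,2.4,3.1)): over([.54,.153],.2,y,f"l{i}",.04)
print(manip.current_time())
ims=[cv2.imread(f"pics/{n}.png")[130:384,100:420] for n in("k1","l0","l1","l2")]
cv2.imwrite("pics/m4.png",np.vstack([np.hstack(ims[:2]),np.hstack(ims[2:])]))
E
```

```text
7.6
```

View pics/m4.png

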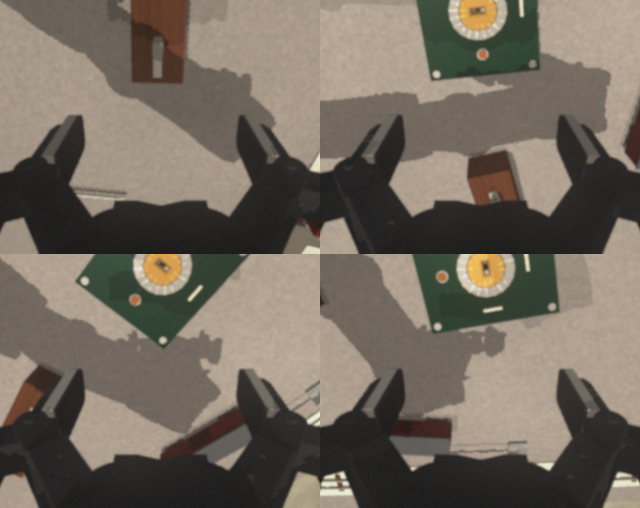

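The key and lock lie near rows 100–150 of the full frames, so I'll segment them there.

```bash
cat > seg.py <<'E'
from h import *
def brass(f):
    h=cv2.cvtColor(f["image"],cv2.COLOR_RGB2HSV)
    m=cv2.inRange(h,(14,130,120),(30,255,255)); m=cv2.morphologyEx(m,cv2.MORPH_CLOSE,np.ones((9,9)))
    c=max(cv2.findContours(m,0,1)[0],key=cv2.contourArea); return cv2.fitEllipse(c)
E
python3 - <<'E'
from seg import *
A=[];b=[]
for n,y in(("l0",1.6),("l1",2.4),("l2",3.1)):
    f=load(n);e=brass(f);P=plane(f,[e[0]],.073)[0]
    c,s=np.cos(y),np.sin(y); A+=[[1,0,c,-s],[0,1,s,c]]; b+=list(P[:2])
    h=cv2.cvtColor(f["image"],cv2.COLOR_RGB2HSV); g=cv2.inRange(h,(50,80,25),(85,255,255)); g=cv2.morphologyEx(g,cv2.MORPH_CLOSE,np.ones((25,25)))
    cc=max(cv2.findContours(g,0,1)[0],key=cv2.contourArea)
    w=plane(f,cc.reshape(-1,2),.07)[:,:2].astype(np.float32)*1000
    print(n,np.round(e[0],1),np.round(e[1],1),P,"box",cv2.minAreaRect(w))
x,r,*_=np.linalg.lstsq(np.array(A),np.array(b),rcond=None);print("lock,e",x,np.array(A)@x-b)
f=load("k1"); h=cv2.cvtColor(f["image"],cv2.COLOR_RGB2HSV); m=cv2.inRange(h,(0,0,70),(180,75,255))
hu=cv2.inRange(h,(0,90,30),(14,255,200))
c=max(cv2.findContours(cv2.morphologyEx(hu,cv2.MORPH_CLOSE,np.ones((15,15))),0,1)[0],key=cv2.contourArea)
w=plane(f,c.reshape(-1,2),.045)[:,:2].astype(np.float32)*1000; print("stand",cv2.minAreaRect(w))
s=np.zeros_like(m);cv2.drawContours(s,[cv2.convexHull(c)],-1,255,-1); s=cv2.erode(s,np.ones((5,5)))
for k in cv2.findContours(m&s,0,1)[0]:
    if cv2.contourArea(k)>40:
        r=cv2.minAreaRect(k); print("key px",r,plane(f,[r[0]],.069)[0],cv2.contourArea(k))
    
i=cv2.imread("pics/k1.png")[50:230,180:340]; cv2.drawContours(i,[cv2.convexHull(c)-[180,50]],-1,(0,255,0),1)
j=cv2.imread("pics/l2.png")[60:240,180:340]
cv2.imwrite("pics/k1z.png",cv2.resize(np.hstack([i,j]),(800,450),interpolation=cv2.INTER_CUBIC))
E
```

```text
l0 [257.3 140.7] [36.  36.4] [0.53658627 0.15930366 0.073     ] box ((561.4386596679688, 105.79947662353516), (60.67612075805664, 19.109905242919922), 1.56366765499115)
l1 [262.1 141.5] [36.1 36.2] [0.53597662 0.15909049 0.073     ] box ((575.1019897460938, 108.8931884765625), (49.934112548828125, 22.625944137573242), 7.279500484466553)
l2 [265.4 143.9] [35.8 36.2] [0.53583096 0.15856967 0.073     ] box ((767.7283935546875, 434.1365966796875), (221.84002685546875, 70.08700561523438), 15.426037788391113)
lock,e [ 5.36590642e-01  1.58535787e-01  7.85190835e-04 -4.86639680e-06] [-1.36888072e-05  1.71207736e-05  3.83170694e-05 -2.07506640e-05
 -2.46282622e-05  3.62989041e-06]
stand ((578.2556762695312, -142.06259155273438), (59.28713607788086, 157.77328491210938), 16.38645362854004)
key px ((257.5, 187.0), (42.0, 11.0), 90.0) [ 0.58943724 -0.18142622  0.069     ] 410.5
key px ((259.0, 104.5), (33.0, 12.0), 90.0) [ 0.56663223 -0.10372853  0.069     ] 363.0
```

View pics/k1z.png

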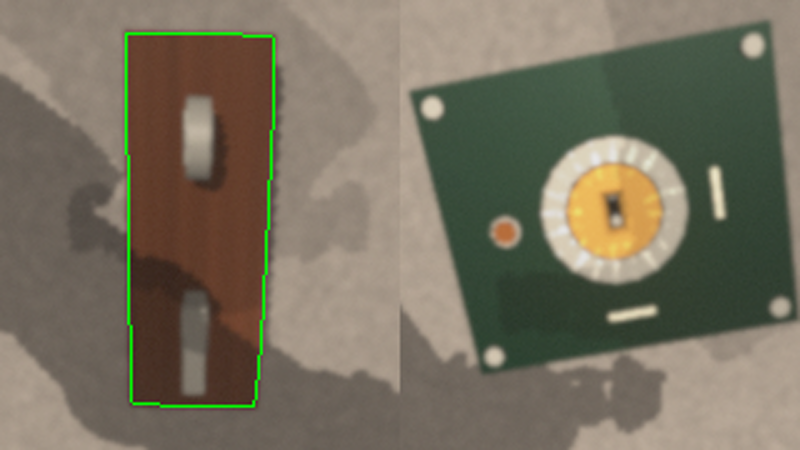

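Run:
```python
from h import *
f=load("l2"); px=np.array([(432,108),(753,45),(494,356),(780,307)])/2.5+[180,60]
P=plane(f,px,.071)[:,:2]; print(P)
d=lambda a,b:(np.linalg.norm(P[b]-P[a]),np.degrees(np.arctan2(*(P[b]-P[a])[::-1])))
print(d(0,1),d(2,3),d(0,2),d(1,3),P.mean(0))
y=1.857;g=[.5669,-.1045]
manip.move_ptp([*g,.13],down(y)); manip.move_linear([*g,.0535],max_speed=.08,f_stop=8)
print(manip.current_ee_pos(),manip.current_wrist_force())
manip.close_gripper(60); print(manip.current_finger_gap(),manip.current_grip_force(),manip.current_wrist_force(),manip.current_ft_torque())
s=manip.move_linear([*g,.10],max_speed=.08); print(manip.current_finger_gap(),manip.current_wrist_force(),manip.current_time())
shot("wrist","held");shot("scene","held_s")
i=cv2.imread("pics/held.png")[150:384,130:390];cv2.imwrite("pics/heldz.png",cv2.resize(i,None,fx=2.3,fy=2.3,interpolation=2))
```

```text
[[0.50062711 0.24416175]
 [0.48197532 0.36559084]
 [0.60406269 0.27776577]
 [0.58706358 0.39974147]]
(np.float64(0.12285321416190657), np.float64(98.73251544217504)) (np.float64(0.12315454100919133), np.float64(97.9339093944591)) (np.float64(0.10875730044518593), np.float64(17.997875013960652)) (np.float64(0.11049800558311658), np.float64(18.002654965404364)) [0.54343217 0.32181496]
[ 0.56727203 -0.10461     0.05395667] [-0.45844263  0.68789543  0.93779521]
0.00825758646058935 58.56680989265442 [-2.20665742  0.60385822  3.0672752 ] [-0.0009619   0.20334596 -0.00532724]
0.008008912246589632 [ 0.44683593 -0.68879699 -0.11768523] 11.1583
```

View pics/heldz.png

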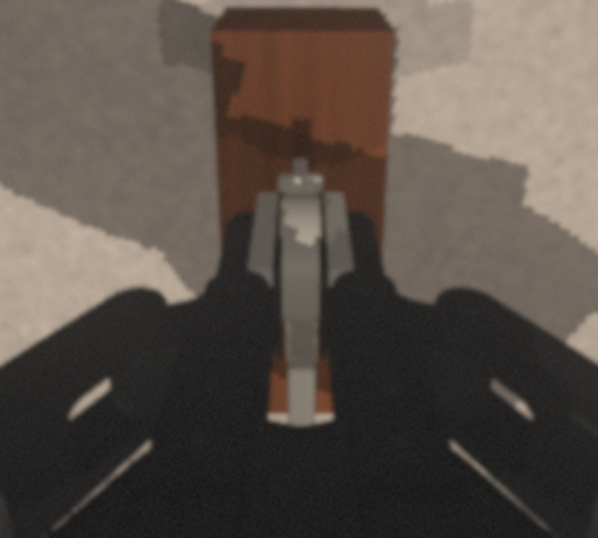

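The key is held with a gap of about 8 mm, and its shoulder's near edge is at crop rows 175–193. I'll correct a crop offset in the screw pixels, then check the key's offset in the hand.

Run:
```python
from h import *
f=load("l2"); px=np.array([(32,108),(353,45),(94,356),(380,307)])/2.5+[180,60]
P=plane(f,px,.071)[:,:2]
d=lambda a,b:(np.linalg.norm(P[b]-P[a]).round(4),np.degrees(np.arctan2(*(P[b]-P[a])[::-1])).round(2))
print(d(0,1),d(2,3),d(0,2),d(1,3),P.mean(0))
f=load("held");p=np.array(manip.current_ee_pos());q=np.array(manip.current_tcp_rot());m=R.from_quat([q[1],q[2],q[3],q[0]]).as_matrix()
print(p,yaw_now(),m[:,2])
L=[(x+.0008,0,z) for x,z in((.011,.005),(.011,.009),(.006,.009),(.006,.029),(0,.035),(-.015+.0,-.015))]
print(np.round((project(f,p+np.array(L)@m.T)-[130,150])*2.3,1))
i=f["image"][200:260,245:277,:].mean(2)[:, 12:19].mean(1); print(np.round(i).tolist())
```

```text
(np.float64(0.1239), np.float64(97.95)) (np.float64(0.1236), np.float64(97.78)) (np.float64(0.1035), np.float64(7.99)) (np.float64(0.1038), np.float64(7.83)) [0.53681571 0.15888105]
[ 0.56648954 -0.10436737  0.09941173] 1.8570302191794748 [-1.09554685e-03  2.03017267e-04 -9.99999379e-01]
[[300.7 177.1]
 [300.7 170.6]
 [300.7 187.4]
 [300.5 157.3]
 [300.5 167. ]
 [300.9 308.6]]
[65.0, 60.0, 53.0, 49.0, 49.0, 47.0, 46.0, 45.0, 44.0, 42.0, 42.0, 41.0, 41.0, 43.0, 42.0, 42.0, 42.0, 46.0, 56.0, 69.0, 77.0, 80.0, 80.0, 80.0, 82.0, 88.0, 101.0, 115.0, 123.0, 119.0, 108.0, 102.0, 100.0, 96.0, 90.0, 88.0, 93.0, 101.0, 107.0, 112.0, 117.0, 122.0, 126.0, 130.0, 133.0, 137.0, 139.0, 141.0, 140.0, 136.0, 132.0, 135.0, 139.0, 140.0, 135.0, 122.0, 108.0, 100.0, 99.0, 99.0]
```

```bash
cat >> h.py <<'E'
LOCK=np.array([.53659,.15854]); YS=3.279; CX=np.array([np.cos(YS),np.sin(YS)]); DX=-.0005
GOAL=LOCK-DX*CX; HOME=.0820
def st(): 
    p=np.array(manip.current_ee_pos()); print("err mm",np.round(((p[:2]-GOAL)@CX*1e3,(p[:2]-GOAL)@[-CX[1],CX[0]]*1e3),2),"z",round(p[2],4),"above home mm",round((p[2]-HOME)*1e3,1),"F",np.round(manip.current_wrist_force(),1),"M",np.round(manip.current_ft_torque(),2),"yaw",round(yaw_now(),3),"t",manip.current_time())
E
python3 - <<'E'
from h import *
manip.close_gripper(100)
manip.move_linear([*np.array(manip.current_ee_pos())[:2],.15],max_speed=.1)
manip.move_ptp([*GOAL,.15],down(YS)); st()
manip.move_linear([*GOAL,.122],max_speed=.06); manip.pause(.2); st()
c=2*GOAL-np.array(manip.current_ee_pos())[:2]
manip.move_linear([*c,.122],max_speed=.03); st()
print(manip.move_linear([*c,HOME+.012],max_speed=.02,f_stop=8)); st()
shot("wrist","ins")
i=cv2.imread("pics/ins.png")[100:330,130:390];cv2.imwrite("pics/insz.png",cv2.resize(i,None,fx=2.3,fy=2.3,interpolation=2))
E
```

```text
err mm [-0.1   1.91] z 0.1495 above home mm 67.5 F [-0.6 -0.3 -1. ] M [-0.02 -0.04  0.01] yaw -3.008 t 13.1583
err mm [-0.26 -0.14] z 0.1224 above home mm 40.4 F [-0.7  0.   0.1] M [ 0.06 -0.    0.01] yaw -3.004 t 13.975
err mm [0.21 0.15] z 0.1222 above home mm 40.2 F [-0.4  0.2  0.2] M [-0.01 -0.01 -0.01] yaw -3.004 t 14.225
False
err mm [0.   0.09] z 0.0945 above home mm 12.5 F [-0.5 -0.1  6. ] M [-0.13  0.15  0.  ] yaw -3.004 t 15.775
```

The blade went 13 mm in without jamming. Next I'll push through the pins, rocking 1 mm along the slot whenever it sticks.

Run:
```python
from h import *
for k in range(8):
    s=manip.move_linear([*GOAL,HOME-.001],max_speed=.02,f_stop=25); manip.pause(.1); st()
    z=manip.current_ee_pos()[2]
    if z<HOME+.0008: break
    for d in (.001,-.001,0):
        manip.move_linear([*(GOAL+d*CX),z-.001],max_speed=.02,f_stop=25)
    st()
```

```text
err mm [-0.98 -0.24] z 0.0817 above home mm -0.3 F [0.3 0.4 5.5] M [ 0.04 -0.2  -0.02] yaw -3.004 t 16.725
```

Run:
```python
from h import *
manip.pause(.2); st()
print(manip.move_linear([*GOAL,HOME-.004],max_speed=.01,f_stop=15)); manip.pause(.1); st(); print(manip.current_finger_gap())
shot("wrist","home");s=shot("scene","home_s")
i=cv2.imread("pics/home.png")[130:330,150:370]
u,v=project(s,[[*LOCK,.08]])[0].astype(int); j=cv2.imread("pics/home_s.png")[v-40:v+40,u-44:u+44]
cv2.imwrite("pics/homez.png",np.hstack([cv2.resize(i,(400,364),interpolation=2),cv2.resize(j,(400,364),interpolation=2)]))
```

```text
err mm [-1.   -0.22] z 0.0817 above home mm -0.3 F [ 0.9 -0.1  5.4] M [ 0.01 -0.26  0.02] yaw -3.004 t 16.925
True
err mm [-1.05 -0.2 ] z 0.0817 above home mm -0.3 F [-1.1 -1.4  6.2] M [-0.08  0.18 -0.04] yaw -3.004 t 17.25
0.007380754034665052
```

View pics/homez.png

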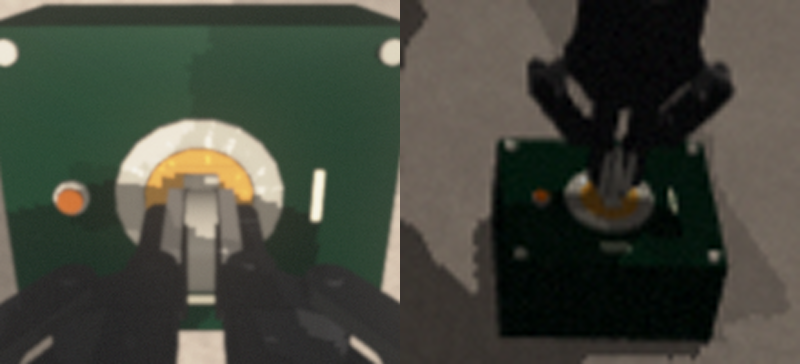

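The key is home: the shoulder sits on the brass face, and z holds at 0.0817 under push. Next I'll turn it clockwise in steps.

Run:
```python
from h import *
for a in np.arange(.15,1.51,.15):
    y=YS-a; c=np.array([np.cos(y),np.sin(y)]); p=LOCK-.0003*c
    manip.move_linear([*p,.0808],max_speed=.01,attitude=down(y))
    F=np.array(manip.current_wrist_force()); print(round(a,2),end=" "); st()
    if np.linalg.norm(F)>35: print("STOP"); break
```

```text
0.15 err mm [-1.21 -0.24] z 0.0817 above home mm -0.3 F [-1.7 -0.7  8.5] M [-0.07  0.28  0.02] yaw 3.129 t 17.65
0.3 err mm [-1.27 -0.21] z 0.0816 above home mm -0.4 F [-2.3  0.4  8.1] M [-0.08  0.21 -0.01] yaw 2.979 t 17.95
0.45 err mm [-1.38 -0.17] z 0.0816 above home mm -0.4 F [-1.2 -0.3  8.8] M [-0.03  0.15 -0.04] yaw 2.829 t 18.25
0.6 err mm [-1.47 -0.11] z 0.0817 above home mm -0.3 F [-1.   0.   8.6] M [-0.04  0.09  0.02] yaw 2.679 t 18.55
0.75 err mm [-1.52 -0.02] z 0.0816 above home mm -0.4 F [0.2 0.8 8.2] M [-0.06  0.07  0.05] yaw 2.529 t 18.85
0.9 err mm [-1.46  0.1 ] z 0.0816 above home mm -0.4 F [ 0.1 -0.1  7.6] M [-0.09 -0.    0.07] yaw 2.379 t 19.15
1.05 err mm [-1.32  0.23] z 0.0817 above home mm -0.3 F [ 0.  -1.1  8.5] M [-0.14  0.15  0.01] yaw 2.229 t 19.45
1.2 err mm [-1.12  0.35] z 0.0816 above home mm -0.4 F [ 0.3 -0.9  9.6] M [-0.23  0.19  0.02] yaw 2.078 t 19.75
1.35 err mm [-1.1   0.38] z 0.0817 above home mm -0.3 F [-0.7 -0.9  9.1] M [-0.21  0.19  0.03] yaw 1.929 t 20.05
1.5 err mm [-1.09  0.39] z 0.0817 above home mm -0.3 F [-1.2 -0.2  8. ] M [-0.21  0.18  0.07] yaw 1.779 t 20.35
```

Run:
```python
from h import *
for a in np.arange(1.55,1.86,.05):
    y=YS-a; c=np.array([np.cos(y),np.sin(y)]); p=LOCK-.0003*c
    manip.move_linear([*p,.0808],max_speed=.01,attitude=down(y)); manip.pause(.1)
    print(round(a,2),end=" "); st()
    if abs(manip.current_ft_torque()[2])>.4: print("STOP"); break
print(manip.current_grip_force(),manip.current_finger_gap())
manip.pause(.3)
shot("wrist","turn");s=shot("scene","turn_s")
i=cv2.imread("pics/turn.png")[130:330,150:370]; j=cv2.imread("pics/turn_s.png")[130:330,200:420]
cv2.imwrite("pics/turnz.png",np.hstack([cv2.resize(i,(400,364),interpolation=2),cv2.resize(j,(400,364),interpolation=2)]))
```

```text
1.55 err mm [-1.1   0.43] z 0.0816 above home mm -0.4 F [-0.6 -1.1  8.5] M [-0.19  0.13  0.08] yaw 1.729 t 20.7
1.6 err mm [-1.15  0.42] z 0.0817 above home mm -0.3 F [-0.8 -0.8  9.8] M [-0.23  0.19  0.11] yaw 1.679 t 21.05
1.65 err mm [-1.13  0.39] z 0.0817 above home mm -0.3 F [-0.8 -0.3  9.4] M [-0.25  0.14  0.15] yaw 1.629 t 21.4
1.7 err mm [-1.13  0.38] z 0.0817 above home mm -0.3 F [-0.5 -1.8  8.8] M [-0.22  0.09  0.1 ] yaw 1.579 t 21.75
1.75 err mm [-1.19  0.39] z 0.0817 above home mm -0.3 F [ 0.2 -0.3  9.2] M [-0.2   0.06  0.08] yaw 1.529 t 22.1
1.8 err mm [-1.15  0.33] z 0.0816 above home mm -0.4 F [-0.2 -0.4  8.7] M [-0.15  0.02  0.12] yaw 1.479 t 22.45
1.85 err mm [-1.16  0.29] z 0.0816 above home mm -0.4 F [ 0.  -0.4  8.1] M [-0.13  0.09  0.32] yaw 1.43 t 22.8
100.78137092292309 0.007292607936114399
```

View pics/turnz.png

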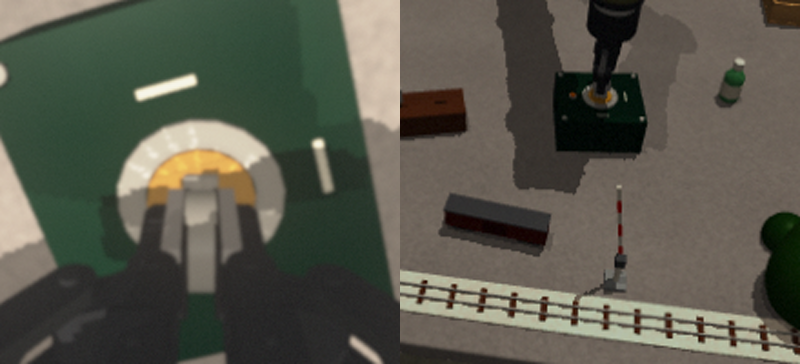

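The barrier arm is upright, and the moment rose to 0.32 N m at the stop. The key is gripped at 100 N and is fully home, so I'm handing the job in.

Run:
```python
from h import *
st(); print(manip.close_job())
```

```text
err mm [-1.18  0.25] z 0.0817 above home mm -0.3 F [-0.5 -1.   9.2] M [-0.12  0.08  0.36] yaw 1.43 t 23.2
the job is handed in; nothing more can be done
None
```

I handed the job in at about 23 s: the round key is fully home, turned clockwise to its stop and still gripped at about 100 N, and the last picture shows the crossing barrier raised; no verdict was shown.

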